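# Walk the straightedge onto the cutting strip

## Robot

A 6-joint arm with a two-finger parallel gripper is mounted at the origin on the work surface. World frame = base frame: x ahead of the robot, y to its left, z up, the work surface at z = 0. Lengths are in m, angles in rad, forces in N, time in s.
With the tool pointing down it reaches from about 0.35 to 0.875 m from the base axis. Payload 15.5 kg.
Tool frame: the origin (TCP) lies midway between the tips of the shut fingers; the grasp point (between the pads) lies 19 mm behind it; z points along the fingers, y is the line along which they close (so a half turn about z gives the same grasp; the last joint's range is limited). The gripper opens to 85 mm and grips with 20 to 120 N. Pads are 22 mm wide; open, the fingers measure 114 mm over their backs; the gripper's body (76 mm by 85 mm) begins 54 mm behind the grasp point. The pads swing forward as they close: fully open they stand 13 mm farther back than shut.
Start: joints at [1.171, 0.494, 1.345, -0, 1.302, -0.096], TCP at [0.188, 0.596, 0.231] pointing down, gripper open.
Joint ranges: [-2.91, 2.91], [-0.82, 2.16], [0.22, 2.67], [-1.22, 4.37], [0.12, 2.79], [-3.08, 3.08]. Speed limits (rad/s): [1.89, 1.89, 2.57, 3.01, 3.01, 3.01].

## Interface

Orientations are given as a unit quaternion [x, y, z, w].
In Python, from workcell import * gives the robot as it stands. The module is installed in compiled form; this text tells all that it offers.
- The arm moves only by the tool servo_tool, never from a script. Its argument "commands" is a list that holds one entry, the list of rows, each a list of 7 numbers: the shift along the tool's x, y, z in m, then the turn, a rotation vector about the tool's x, y, z in degrees, then the finger opening in m, from 0 to 0.0854. A call has 1 to 8 rows; each row is the pose to reach, as a shift and turn from the pose commanded when the call began, along the tool's axes at that moment; what a row does not reach only later rows make up. A row lasts 1/12 s, in which the tool goes at most 41.7 mm and 7.16 degrees, less where a joint would pass 70% of its speed; a pose out of reach is approached as far as the arm can. A call with a gripper value outside its range is refused whole. The fingers move at their own pace and stop on an object; "newtons" is the grip in N (left out, the last holds). Time passes only in rows, so rows that repeat a pose let the fingers close. It gives the time, the measured TCP pose, the force, the opening and the grip force at its end, in the units of the state.
- state(): the state, without advancing time (a new reading comes with each control period).
- grab_frame(name): name is "scene" or "side" or "wrist"; returns a dict with "pixels" (400x640x3 uint8, red, green, blue), "intrinsics" (3x3 intrinsics, pixels), "R" (3x3) and "t" (3): a world point X has camera coordinates R X + t. Camera axes: x right, y down, z forward; pixel columns grow to the right and rows downward; lengths in m; the calibration is good to about 2 mm. A picture is of the moment at which its call begins. There is no depth.
- sign_off(): hands the job in; it is judged then, once.
The state is a dict: "t": time; "q": joint angles; "qvel": joint speeds; "tau": joint torques, N m; "position": TCP position; "tcp_rot": TCP orientation; "ft_force": force on the tool from outside, world axes, zero at the start; "wrist_torque": the same for the moment, N m; "finger_gap": finger opening in m; "finger_force": force on a finger pad.
Only numpy, scipy, OpenCV 4.12 (cv2) and the standard library are available. Lean on these libraries where they do the work, as an engineer would, in place of code of your own. Each camera call takes 0.05 s, during which the arm holds its last target. There are 200 camera calls.

## Task

Walk the long wooden straightedge sideways onto the steel strip let into the cutting board, without ever lifting it clear of the board. First swing its eyelet end round onto the strip while its plain end stays where it is, then swing the plain end over too, so that the straightedge lies along the strip, centred on its width, with both ends within the strip's length. Let go of it, and leave the short rule alone.

Things in the scene. Friction and masses are not known exactly. Their poses are not given: they have to be found in the camera images.
- straightedge: Wooden straightedge flat on the board, 220 x 30 x 14 mm, about 0.18 kg, steel-faced on one long side; one end rounded with a brass eyelet, the other plain and square. Origin: middle of the plain end, underside; eyelet end 220 mm along its -x, y across, z up. Starts left or right of the strip, roughly parallel, eyelet toward the robot, plain end 100 to 130 mm from the strip's middle line.
- eyelet_end (a point): The tip of the straightedge's rounded eyelet end, on the underside, in the middle of its width (the eyelet's centre is 15 mm in from here).
- cutting_board: Fixed plywood board, 450 (its x) by 420 (its y) by 8 mm thick, flat. Let flush into its top, along the middle, is a bright steel strip 320 long and 12 mm wide, running along the board's own x and centred on its origin. Origin: centre of the underside, on the table; the top is 8 mm higher.
- short_rule: Bystander: plain wooden rule, no eyelet, no steel, 130 x 24 x 11 mm, on the board on the other side of the strip, roughly parallel to it. Origin: middle of its end away from the robot, underside; it extends along its own -x. Leave alone.
Things that resemble listed ones, but are neither listed nor needed, are in the scene too. Leave any orange look-alike of the straightedge alone.

How it is judged:
By the outcome, as a careful person would: the job done as asked, in the order asked, and still so for the second after the job is handed in, with the robot touching nothing.
It also fails if it takes over 50 s, if anything falls off the work surface, if the arm or the gripper's body presses on something with over 40 N, if the wrist force passes 120 N, or if a joint passes its speed limit or range.

## Working session

There is one attempt and no reset: what is moved stays moved. The work goes in short steps, Python scripts to look and compute and a tool call to move; the robot and the scene stay as the last step left them, time stands still between calls to the robot, and variables do not carry over. Pictures are saved under pics/ and viewed, at most 10 in all, crops included, and the job is handed in when it is done.

Besides the shell and the picture viewer there is one more tool, called after ">>>" by a JSON object that holds its "op" and its "data", one argument or row to a line. servo_tool: Moves the arm, as the interface text tells. Its arguments: {"type":"object","properties":{"commands":{"type":"array","items":{"type":"array","items":{"type":"array","items":{"type":"number"}}}},"newtons":{"type":"number"}},"required":["commands"]}

```bash
mkdir -p pics
cat > h.py <<'E'
from workcell import *
import numpy as np, cv2
from scipy.spatial.transform import Rotation as Ro
def snap(n,f):
    g=grab_frame(n); cv2.imwrite('pics/'+f+'.png',g['pixels'][:,:,::-1]); np.savez('pics/'+f+'.npz',K=g['intrinsics'],R=g['R'],t=g['t'])
def px(f,u,v,z):
    d=np.load('pics/'+f+'.npz'); ray=d['R'].T@np.linalg.inv(d['K'])@np.array([u,v,1.]); c=-d['R'].T@d['t']
    return c+ray*(z-c[2])/ray[2]
def pr(f,X):
    d=np.load('pics/'+f+'.npz'); p=d['K']@(d['R']@np.asarray(X)+d['t']); return p[:2]/p[2]
E
python3 - <<'E'
from h import *
snap('scene','s0'); snap('side','d0')
s=state(); print(s['position'],s['tcp_rot'],s['finger_gap'],s['t'],Ro.from_quat(s['tcp_rot']).as_matrix().round(3))
a=cv2.imread('pics/s0.png');b=cv2.imread('pics/d0.png')
cv2.imwrite('pics/both.png',cv2.resize(np.vstack([a,b]),None,fx=.75,fy=.75))
E
```

```text
[0.1874174  0.59591061 0.23078517] [ 1.51795294e-01  9.88411816e-01 -5.04050101e-04 -1.30002993e-04] 0.08541442493771373 0.1 [[-0.954  0.3   -0.   ]
 [ 0.3    0.954 -0.001]
 [ 0.    -0.001 -1.   ]]
```

View pics/s0.png

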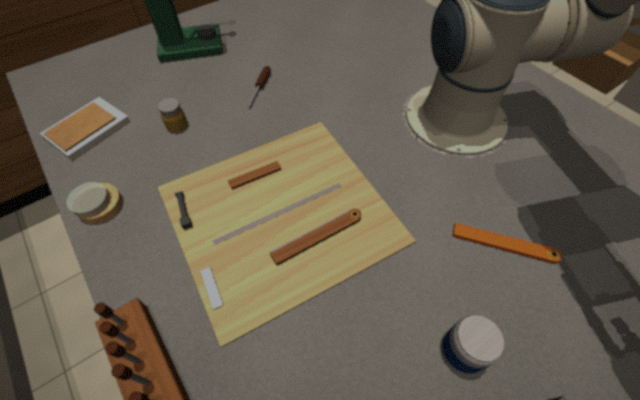

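The scene view shows the board with the strip from about (215,241) to (341,186). The straightedge runs from its plain end at (275,257) to its eyelet at (356,215). The short rule is on the far side at (255,175). I'll enlarge it to read corners.

Run:
```python
import cv2
a=cv2.imread('pics/s0.png')[150:290,190:390]
cv2.imwrite('pics/c0.png',cv2.resize(a,None,fx=4,fy=4,interpolation=cv2.INTER_CUBIC))
```

```text
(no output)
```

View pics/c0.png

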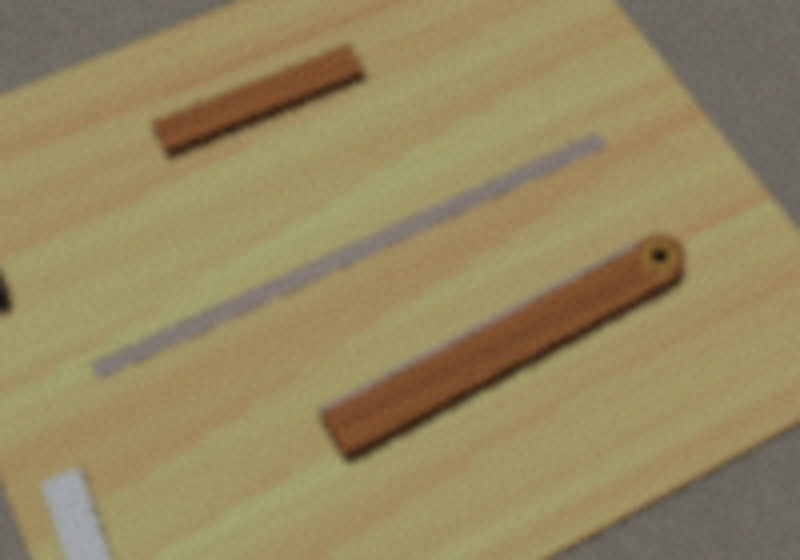

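View pics/d0.png

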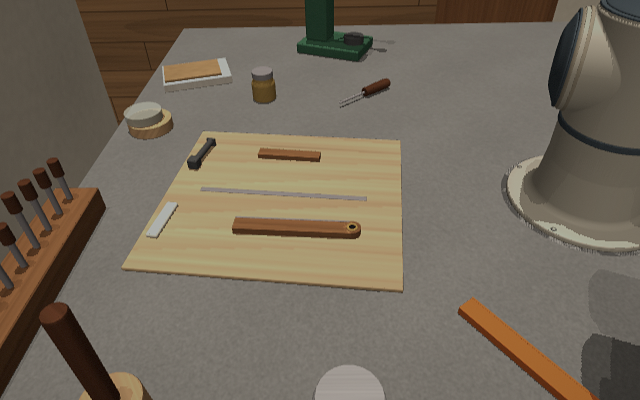

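The crop shows the strip ends at (100,369) and (600,143), the straightedge's plain-end middle at about (335,431) and the eyelet centre at (659,256). The side view agrees with this layout.

Run:
```python
from h import *
c=lambda u,v:((u+.5)/4-.5+190,(v+.5)/4-.5+150)
F=px('s0',*c(98,369),.008);N=px('s0',*c(602,143),.008)
P=px('s0',*c(335,431),.022);E=px('s0',*c(659,256),.022)
print('strip far,near',F,N,np.linalg.norm(F-N)); print('plain,eye',P,E,np.linalg.norm(P-E))
# side view
F2=px('d0',202,189.5,.008);N2=px('d0',366,198.5,.008);P2=px('d0',233,222,.022);E2=px('d0',353,227,.022)
print('side',F2,N2,np.linalg.norm(F2-N2),P2,E2,np.linalg.norm(P2-E2))
r=px('s0',*c(155,122),.019);r2=px('s0',*c(348,45),.019);print('rule',r,r2)
r=px('s0',*c(168,152),.019);r2=px('s0',*c(365,74),.019);print('rule',r,r2)
u=(F-N)/np.linalg.norm(F-N);n=np.array([-u[1],u[0],0]);m=(F+N)/2
print('mid',m,'dir deg',np.degrees(np.arctan2(u[1],u[0])),'edge deg',np.degrees(np.arctan2(*(P-E)[1::-1])))
for q in(P,E):print((q-m)@u,(q-m)@n)
```

```text
strip far,near [ 0.71743314 -0.03601505  0.008     ] [0.40355879 0.0026103  0.008     ] 0.3162420307818057
plain,eye [0.63516249 0.07684137 0.022     ] [0.43256193 0.09113069 0.022     ] 0.2031038455235818
side [ 0.71560961 -0.02994209  0.008     ] [0.40135967 0.00285656 0.008     ] 0.3159569231692052 [0.63652522 0.07944022 0.022     ] [0.43002993 0.09508107 0.022     ] 0.20708679266696395
rule [ 0.61506562 -0.15916866  0.019     ] [ 0.49000974 -0.14270497  0.019     ]
rule [ 0.61935094 -0.13491906  0.019     ] [ 0.4938983 -0.1170466  0.019    ]
mid [ 0.56049597 -0.01670238  0.008     ] dir deg -7.015541469059864 edge deg -4.0343639222525525
0.06268220069506751 0.10196304921021655
-0.14014677910360518 0.09140004678209022
```

>>> {"op": "servo_tool", "data": {
  "commands": [
    [[-0.2,-0.2,0.01,0,0,-13.5,0.06],[-0.2,-0.2,0.01,0,0,-13.5,0.06],[-0.2,-0.2,0.01,0,0,-13.5,0.06],[-0.2,-0.2,0.01,0,0,-13.5,0.06],[-0.2,-0.2,0.01,0,0,-13.5,0.06],[-0.2,-0.2,0.01,0,0,-13.5,0.06],[-0.2,-0.2,0.01,0,0,-13.5,0.06],[-0.2,-0.2,0.01,0,0,-13.5,0.06]]
  ]
}}

```text
t: 0.77
position: [0.3199, 0.3408, 0.221]
tcp_rot: [0.036, 0.999, -0.001, -0.0]
ft_force: [0.4, 1.5, -1.0]
finger_gap: 0.0594
finger_force: 0.0
```

>>> {"op": "servo_tool", "data": {
  "commands": [
    [[-0.153,-0.24,0.05,0,0,0,0.06],[-0.153,-0.24,0.05,0,0,0,0.06],[-0.153,-0.24,0.05,0,0,0,0.06],[-0.153,-0.24,0.05,0,0,0,0.06],[-0.153,-0.24,0.05,0,0,0,0.06],[-0.153,-0.24,0.05,0,0,0,0.06],[-0.153,-0.24,0.05,0,0,0,0.06],[-0.153,-0.24,0.05,0,0,0,0.06]]
  ]
}}

```text
t: 1.43
position: [0.4571, 0.0906, 0.1703]
tcp_rot: [0.037, 0.999, -0.001, 0.0]
ft_force: [-0.7, 0.6, -0.0]
finger_gap: 0.0602
finger_force: 0.0
```

Run:
```python
from h import *
snap('wrist','w1'); s=state(); print(s['position'],s['tcp_rot'],s['t'])
c=cv2.imread('pics/w1.png'); cv2.imwrite('pics/w1b.png',cv2.resize(c,None,fx=1.25,fy=1.25,interpolation=cv2.INTER_CUBIC))
```

```text
[0.45559399 0.09280688 0.17057616] [ 3.68575213e-02  9.99320469e-01 -1.66160162e-04 -3.07887677e-04] 1.4833
```

View pics/w1b.png

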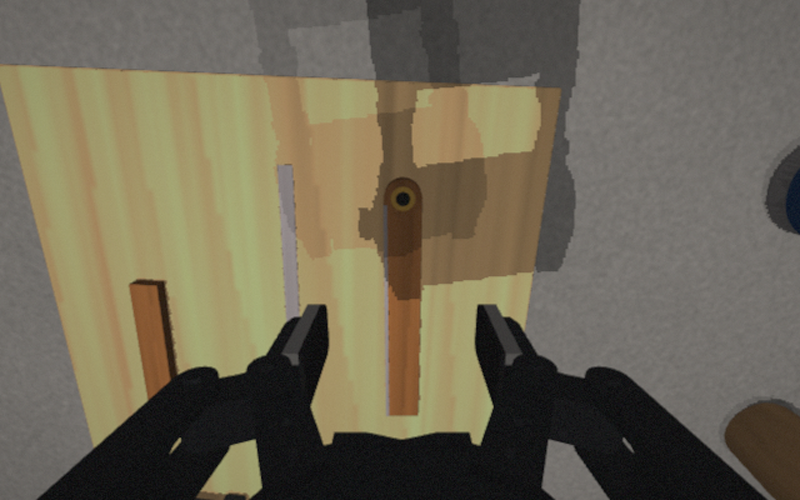

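Enlarged wrist view: the eyelet is at (403,199), the plain-end corners are (388,415) and (420,415), and the strip's near end is (286,165), with its middle at (292,316). The straightedge is centred between the fingers.

Run:
```python
from h import *
q=lambda u,v,z:px('w1',(u+.5)/1.25-.5,(v+.5)/1.25-.5,z)
E=q(403,199,.022);P=q(404,415,.022);N=q(286,165,.008);M=q(292,316,.008)
print('E',E,'P',P,np.linalg.norm(P-E),np.degrees(np.arctan2(*(P-E)[1::-1])))
print('N',N,'M',M,np.degrees(np.arctan2(*(M-N)[1::-1])))
print(q(0,66,.008),q(561,87,.008)) # board near edge
```

```text
E [0.43296999 0.09336124 0.022     ] P [0.6371411  0.07952538 0.022     ] 0.20463937370162275 -3.8767811759857316
N [0.40158229 0.0025385  0.008     ] M [ 0.53407886 -0.01400558  0.008     ] -7.117354779392673
[ 0.31500823 -0.19636965  0.008     ] [0.35992213 0.21706962 0.008     ]
```

>>> {"op": "servo_tool", "data": {
  "commands": [
    [[0,0,0.04,0,0,0,0.06],[0,0,0.08,0,0,0,0.06],[0,0,0.12,0,0,0,0.06],[0,0,0.14,0,0,0,0.06],[0,0,0.15,0,0,0,0.06],[0,0,0.156,0,0,0,0.06],[0,0,0.158,0,0,0,0.06],[0,0,0.158,0,0,0,0.06]]
  ]
}}

```text
t: 2.15
position: [0.4543, 0.0959, 0.0134]
tcp_rot: [0.034, 0.999, 0.0, -0.0]
ft_force: [-0.4, 0.1, 0.6]
finger_gap: 0.0599
finger_force: 0.0
```

>>> {"op": "servo_tool", "data": {
  "commands": [
    [[0,0,0,0,0,0,0.04],[0,0,0,0,0,0,0.034],[0,0,0,0,0,0,0.02],[0,0,0,0,0,0,0.02],[0,0,0,0,0,0,0.02],[0,0,0,0,0,0,0.02]]
  ],
  "newtons": 40
}}

```text
t: 2.65
position: [0.4549, 0.0955, 0.0143]
tcp_rot: [0.035, 0.999, 0.0, 0.001]
ft_force: [-1.2, 0.2, 12.8]
finger_gap: 0.0287
finger_force: 38.4
```

>>> {"op": "servo_tool", "data": {
  "commands": [
    [[-0.0001,-0.0051,-0.0005,0,0,-1.6,0.02],[-0.0003,-0.0102,-0.0005,0,0,-3.2,0.02],[-0.0006,-0.0152,-0.0005,0,0,-4.8,0.02],[-0.0011,-0.0203,-0.0005,0,0,-6.4,0.02],[-0.0018,-0.0253,-0.0005,0,0,-8,0.02],[-0.0025,-0.0304,-0.0005,0,0,-9.6,0.02],[-0.0035,-0.0354,-0.0005,0,0,-11.2,0.02],[-0.0045,-0.04,-0.0005,0,0,-12.7,0.02]]
  ]
}}

```text
t: 3.32
position: [0.4564, 0.055, 0.0144]
tcp_rot: [-0.077, 0.997, -0.0, 0.001]
ft_force: [-1.0, 1.9, 0.7]
finger_gap: 0.0289
finger_force: 39.4
```

Run:
```python
from h import *
snap('scene','s1');snap('side','d1'); s=state(); print(s['position'],s['tcp_rot'],s['ft_force'],s['finger_gap'])
a=cv2.imread('pics/s1.png')[150:290,190:390];b=cv2.imread('pics/d1.png')[140:280,190:390]
cv2.imwrite('pics/c1.png',np.vstack([cv2.resize(x,None,fx=4,fy=4,interpolation=cv2.INTER_CUBIC)[ :560] for x in (a,b)])[0:560]) 
cv2.imwrite('pics/c1.png',np.hstack([cv2.resize(x[:,:130],None,fx=3,fy=3,interpolation=cv2.INTER_CUBIC) for x in (a[:,60:190],b[:,20:150])]))
```

```text
[0.45651908 0.05470753 0.01439586] [-7.61946735e-02  9.97092788e-01 -1.05914509e-04  5.76618219e-04] [-0.30688305 -3.00453176  6.1727598 ] 0.028591025572969452
```

View pics/c1.png

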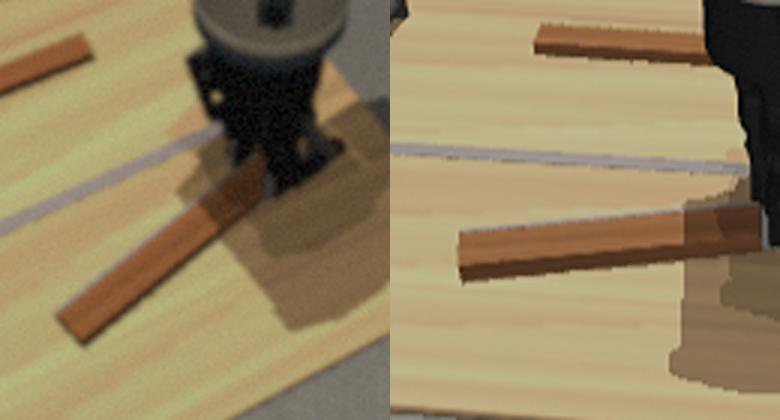

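The plain end is still in place, with its middle at (69,329) in the left crop and (460,246) in the right crop. The grip is holding.

Run:
```python
from h import *
P=px('s1',272.7,259.4,.022);P2=px('d1',233,221.5,.022);print(P,P2)
s=state();p=s['position'];M=Ro.from_quat(s['tcp_rot']).as_matrix()
for q in(P,P2,(P+P2)/2):
  print(M.T@(q-p))
print('ang',np.degrees(np.arctan2(-M[1,0],-M[0,0])))
```

```text
[0.63870477 0.07992505 0.022     ] [0.63672415 0.07815739 0.022     ]
[-0.1839105  -0.00275998 -0.00739481]
[-0.18168429 -0.00420617 -0.0073969 ]
[-0.18279739 -0.00348308 -0.00739585]
ang 8.73974821332303
```

>>> {"op": "servo_tool", "data": {
  "commands": [
    [[0,-0.0051,0,0,0,-1.6,0.02],[-0.0001,-0.0102,0,0,0,-3.2,0.02],[-0.0003,-0.0153,0,0,0,-4.8,0.02],[-0.0007,-0.0204,0,0,0,-6.4,0.02],[-0.0013,-0.0254,0,0,0,-8,0.02],[-0.002,-0.0305,0,0,0,-9.6,0.02],[-0.0028,-0.0355,0,0,0,-11.2,0.02],[-0.0037,-0.0403,0,0,0,-12.7,0.02]]
  ]
}}

```text
t: 4.08
position: [0.4658, 0.0163, 0.0144]
tcp_rot: [-0.186, 0.983, 0.0, 0.0]
ft_force: [-2.1, 6.9, 9.9]
finger_gap: 0.0291
finger_force: 40.3
```

>>> {"op": "servo_tool", "data": {
  "commands": [
    [[0,0,0,0,0,0,0.02],[0,0,0,0,0,0,0.02],[0,0,0,0,0,0,0.04],[0,0,0,0,0,0,0.055],[0,0,0,0,0,0,0.055],[0,0,-0.03,0,0,0,0.055],[0,0,-0.07,0,0,0,0.055],[0,0,-0.11,0,0,0,0.055]]
  ]
}}

```text
t: 4.75
position: [0.4649, 0.0161, 0.1246]
tcp_rot: [-0.186, 0.983, 0.0, -0.001]
ft_force: [1.7, -0.1, -0.2]
finger_gap: 0.0548
finger_force: 0.0
```

>>> {"op": "servo_tool", "data": {
  "commands": [
    [[0,0,-0.04,0,0,0,0.055],[0,0,-0.05,0,0,0,0.055],[0,0,-0.05,0,0,0,0.055]]
  ]
}}

```text
t: 5.0
position: [0.4675, 0.0159, 0.1769]
tcp_rot: [-0.186, 0.983, -0.001, 0.003]
ft_force: [0.8, -0.8, 0.1]
finger_gap: 0.055
finger_force: 0.0
```

Run:
```python
from h import *
snap('wrist','w2'); s=state(); print(s['position'],s['tcp_rot'],s['t'])
c=cv2.imread('pics/w2.png'); cv2.imwrite('pics/w2b.png',cv2.resize(c,None,fx=1.25,fy=1.25,interpolation=cv2.INTER_CUBIC))
```

```text
[0.46653036 0.01594396 0.17495099] [-1.85894948e-01  9.82568385e-01 -4.25876584e-04  1.50188474e-03] 5.05
```

View pics/w2b.png

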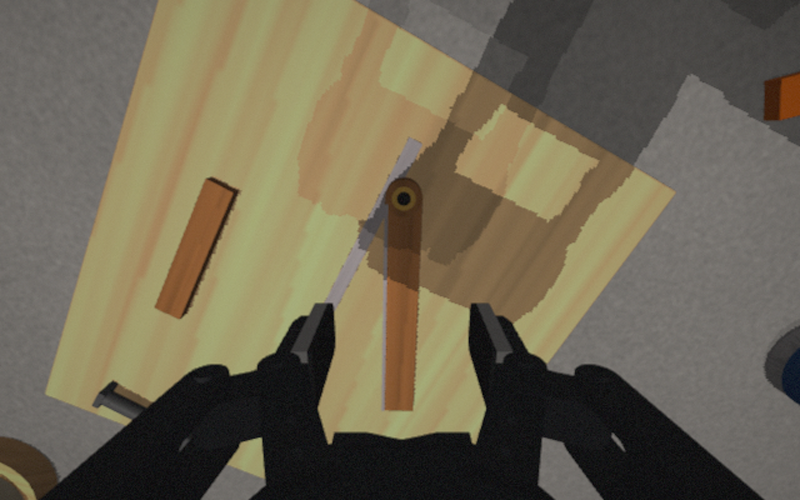

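Enlarged wrist view: the tip is at (402,177), the eyelet at (404,199), the plain-end corners at (383,410) and (412,410), the strip's near end at (415,141) and a lower strip point at (337,297). The tip looks close to the strip's centreline.

Run:
```python
from h import *
q=lambda u,v,z:px('w2',(u+.5)/1.25-.5,(v+.5)/1.25-.5,z)
E=q(404,199,.022);P=q(398,410,.022);N=q(414.5,141,.008);M=q(337,297,.008)
d=(P-E)/np.linalg.norm(P-E);T=E-.015*d
print('E',E,'P',P,'T',T,np.linalg.norm(P-E),np.degrees(np.arctan2(*d[1::-1])))
print('N',N,'M',M,np.degrees(np.arctan2(*(M-N)[1::-1])))
for a in(-6.6,-7.0):
  u=np.array([np.cos(np.radians(a)),np.sin(np.radians(a)),0]);n=np.array([-u[1],u[0],0])
  for k in(T,P,M):print(a,(k-N)@u,(k-N)@n)
# board near edge
A=q(358,0,.008);B=q(675,192,.008);print(A,B,np.degrees(np.arctan2(*(B-A)[1::-1]))-90)
C=q(161,0,.008);D=q(47,392,.008);print(np.degrees(np.arctan2(*(D-C)[1::-1])))
s=state();print(s['t']);Mx=Ro.from_quat(s['tcp_rot']).as_matrix();print(np.degrees(np.arctan2(-Mx[1,0],-Mx[0,0])))
```

```text
E [0.44600731 0.00964866 0.022     ] P [0.63800005 0.07922739 0.022     ] T [0.43190483 0.00453788 0.022     ] 0.20421168198496997 19.920664072801777
N [0.40208855 0.00133123 0.008     ] M [ 0.55381126 -0.01290451  0.008     ] -5.360218085424932
-6.6 0.02925011535062079 0.006612396683104959
-6.6 0.2253948928521287 0.10449491696922951
-6.6 0.15235342230813173 0.003297180077289409
-7.0 0.029203239683504436 0.006816438212670227
-7.0 0.22465989392240615 0.10606591091864499
-7.0 0.1523266910903306 0.00436071862575507
[ 0.32649869 -0.07292414  0.008     ] [0.36119771 0.21664735 0.008     ] -6.833105865567845
-6.432843686004458
5.05
21.426766674838312
```

>>> {"op": "servo_tool", "data": {
  "commands": [
    [[0,0,0.04,0,0,0,0.055],[0,0,0.08,0,0,0,0.055],[0,0,0.12,0,0,0,0.055],[0,0,0.15,0,0,0,0.055],[0,0,0.16,0,0,0,0.055],[0,0,0.16,0,0,0,0.04],[0,0,0.16,0,0,0,0.033],[0,0,0.16,0,0,0,0.02]]
  ]
}}

```text
t: 5.72
position: [0.4658, 0.0159, 0.014]
tcp_rot: [-0.186, 0.983, 0.0, -0.0]
ft_force: [-0.6, -0.0, -1.9]
finger_gap: 0.0288
finger_force: 40.7
```

>>> {"op": "servo_tool", "data": {
  "commands": [
    [[0,0,0,0,0,0,0.02],[0,0,0,0,0,0,0.02],[0,0,0,0,0,0,0.02],[0,-0.0012,0,0,0,-0.4,0.02],[0,-0.0024,0,0,0,-0.8,0.02],[0,-0.0036,0,0,0,-1.2,0.02],[0,-0.0048,0,0,0,-1.5,0.02],[0,-0.0048,0,0,0,-1.5,0.02]]
  ]
}}

```text
t: 6.38
position: [0.4678, 0.0112, 0.0138]
tcp_rot: [-0.199, 0.98, -0.0, 0.0]
ft_force: [-0.5, 1.0, -1.3]
finger_gap: 0.0289
finger_force: 40.7
```

>>> {"op": "servo_tool", "data": {
  "commands": [
    [[0,0,0,0,0,0,0.02],[0,0,0,0,0,0,0.032],[0,0,0,0,0,0,0.045],[0,0,0,0,0,0,0.055],[0,0,-0.03,0,0,0,0.055],[0,0,-0.07,0,0,0,0.055],[0,0,-0.09,0,0,0,0.055],[0,0,-0.09,0,0,0,0.055]]
  ]
}}

```text
t: 7.05
position: [0.4695, 0.0113, 0.1075]
tcp_rot: [-0.199, 0.98, -0.001, 0.003]
ft_force: [1.7, 0.2, 0.7]
finger_gap: 0.055
finger_force: 0.0
```

>>> {"op": "servo_tool", "data": {
  "commands": [
    [[-0.036,-0.0025,0,0,0,1.5,0.055],[-0.072,-0.0025,0,0,0,1.5,0.055],[-0.108,-0.0025,0,0,0,1.5,0.055],[-0.1425,-0.0025,0,0,0,1.5,0.055],[-0.1425,-0.0025,0,0,0,1.5,0.055],[-0.1425,-0.0025,0,0,0,1.5,0.055]]
  ]
}}

```text
t: 7.55
position: [0.6007, 0.0654, 0.1029]
tcp_rot: [-0.186, 0.982, 0.0, 0.0]
ft_force: [-0.4, -0.2, -0.1]
finger_gap: 0.0547
finger_force: 0.0
```

Run:
```python
from h import *
snap('wrist','w3'); snap('scene','s3'); s=state(); print(s['position'],s['tcp_rot'],s['t'])
c=cv2.imread('pics/w3.png'); cv2.imwrite('pics/w3b.png',cv2.resize(c,None,fx=1.25,fy=1.25,interpolation=cv2.INTER_CUBIC))
```

```text
[0.59870737 0.06457408 0.1030843 ] [-1.86060858e-01  9.82537815e-01  1.13110977e-04 -8.86720030e-04] 7.65
```

View pics/w3b.png

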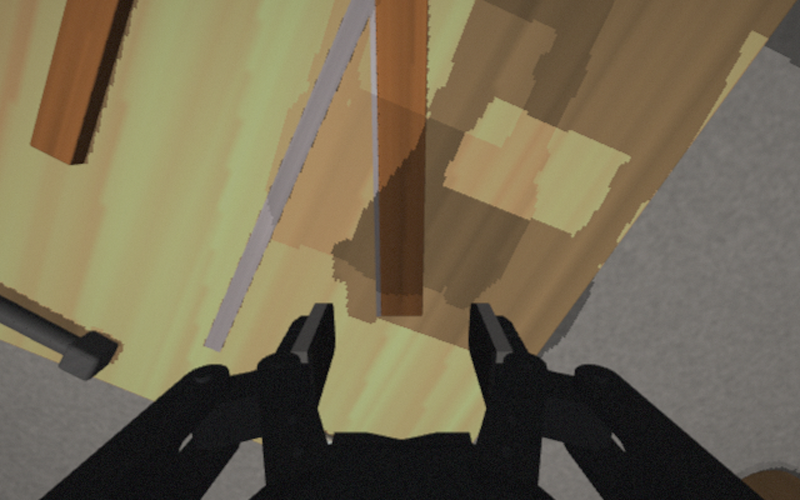

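Enlarged wrist view: the plain-end corners are (382,316) and (422,316), the edge's top row spans x = 376 to 429 at y = 2, the strip's far end is (214,348) and a near strip point is (362,5). The straightedge lies parallel to the tool and centred in it.

Run:
```python
from h import *
q=lambda u,v,z:px('w3',(u+.5)/1.25-.5,(v+.5)/1.25-.5,z)
P=q(402,316,.022);A=q(402.5,2,.022);F=q(214,348,.008);M=q(362,5,.008)
d=(P-A)/np.linalg.norm(P-A);T=P-.22*d
w=np.linalg.norm(q(382,316,.022)-q(422,316,.022))
print('P',P,'A',A,'T',T,'w',w,np.degrees(np.arctan2(*d[1::-1])))
u=(F-M)/np.linalg.norm(F-M);n=np.array([-u[1],u[0],0])
print('F',F,'M',M,np.degrees(np.arctan2(*u[1::-1])))
for k in(F,M,P,T): print([round((k[0]*-np.sin(np.radians(a))+k[1]*np.cos(np.radians(a)))*1000,1) for a in(-6.3,-6.6,-7)])
s=state();p=s['position'];R=Ro.from_quat(s['tcp_rot']).as_matrix()
print(s['t'],np.degrees(np.arctan2(-R[1,0],-R[0,0])),'P,T in tool',R.T@(P-p),R.T@(T-p))
```

```text
P [0.6388476  0.08128904 0.022     ] A [0.47072319 0.01528976 0.022     ] T [0.43406172 0.00089785 0.022     ] w 0.026382736719555124 21.433092908953043
F [ 0.71931835 -0.03272316  0.008     ] M [ 0.47662719 -0.00633346  0.008     ] -6.205834227164707
[np.float64(46.4), np.float64(50.2), np.float64(55.2)]
[np.float64(46.0), np.float64(48.5), np.float64(51.8)]
[np.float64(150.9), np.float64(154.2), np.float64(158.5)]
[np.float64(48.5), np.float64(50.8), np.float64(53.8)]
7.65 21.446013548142638 P,T in tool [-0.04361023  0.00083667  0.08101074] [0.17638944 0.00088608 0.08138485]
```

>>> {"op": "servo_tool", "data": {
  "commands": [
    [[0,0,0.03,0,0,0,0.055],[0,0,0.06,0,0,0,0.055],[0,0,0.08,0,0,0,0.055],[0,0,0.089,0,0,0,0.055],[0,0,0.089,0,0,0,0.055],[0,0,0.089,0,0,0,0.04],[0,0,0.089,0,0,0,0.033],[0,0,0.089,0,0,0,0.02]]
  ]
}}

```text
t: 8.32
position: [0.6005, 0.0646, 0.0165]
tcp_rot: [-0.186, 0.983, -0.0, 0.001]
ft_force: [-1.5, -0.6, 3.9]
finger_gap: 0.0285
finger_force: 39.1
```

>>> {"op": "servo_tool", "data": {
  "commands": [
    [[0,0,0,0,0,0,0.02],[0,0,0,0,0,0,0.02],[0,0,0,0,0,0,0.02]]
  ]
}}

```text
t: 8.57
position: [0.6005, 0.0646, 0.0165]
tcp_rot: [-0.186, 0.983, -0.0, 0.001]
ft_force: [-2.1, -1.1, 7.1]
finger_gap: 0.0282
finger_force: 39.3
```

>>> {"op": "servo_tool", "data": {
  "commands": [
    [[0.0001,-0.0054,0,0,0,1.75,0.02],[0.0003,-0.0109,0,0,0,3.5,0.02],[0.0007,-0.0163,0,0,0,5.25,0.02],[0.0013,-0.0217,0,0,0,7,0.02],[0.0021,-0.0271,0,0,0,8.75,0.02],[0.003,-0.0324,0,0,0,10.5,0.02],[0.0041,-0.0378,0,0,0,12.25,0.02],[0.0053,-0.0431,0,0,0,14,0.02]]
  ]
}}

```text
t: 9.23
position: [0.6116, 0.0227, 0.0164]
tcp_rot: [-0.064, 0.998, 0.0, 0.001]
ft_force: [-1.0, 5.1, 5.6]
finger_gap: 0.0283
finger_force: 39.3
```

>>> {"op": "servo_tool", "data": {
  "commands": [
    [[0.0001,-0.0054,0,0,0,1.75,0.02],[0.0003,-0.0109,0,0,0,3.5,0.02],[0.0007,-0.0163,0,0,0,5.25,0.02],[0.0013,-0.0217,0,0,0,7,0.02],[0.0021,-0.0271,0,0,0,8.75,0.02],[0.003,-0.0324,0,0,0,10.5,0.02],[0.0041,-0.0378,0,0,0,12.25,0.02],[0.0053,-0.0428,0,0,0,13.9,0.02]]
  ]
}}

```text
t: 9.9
position: [0.612, -0.0206, 0.0165]
tcp_rot: [0.057, 0.998, 0.0, 0.001]
ft_force: [0.8, 5.2, 5.5]
finger_gap: 0.0284
finger_force: 39.2
```

>>> {"op": "servo_tool", "data": {
  "commands": [
    [[0,0,0,0,0,0,0.02],[0,0,0,0,0,0,0.032],[0,0,0,0,0,0,0.045],[0,0,0,0,0,0,0.055],[0,0,-0.03,0,0,0,0.055],[0,0,-0.07,0,0,0,0.055],[0,0,-0.09,0,0,0,0.055],[0,0,-0.09,0,0,0,0.055]]
  ]
}}

```text
t: 10.57
position: [0.6134, -0.0206, 0.1096]
tcp_rot: [0.056, 0.998, -0.0, 0.004]
ft_force: [0.8, -0.4, 0.6]
finger_gap: 0.0551
finger_force: 0.0
```

Run:
```python
from h import *
snap('wrist','w4'); snap('scene','s4'); s=state(); print(s['position'],s['tcp_rot'],s['t'])
c=cv2.imread('pics/w4.png'); cv2.imwrite('pics/w4b.png',cv2.resize(c,None,fx=1.25,fy=1.25,interpolation=cv2.INTER_CUBIC))
```

```text
[ 0.6113108  -0.02046416  0.10568084] [ 5.62201550e-02  9.98418006e-01 -9.32047667e-05  8.77504838e-04] 10.6667
```

View pics/w4b.png

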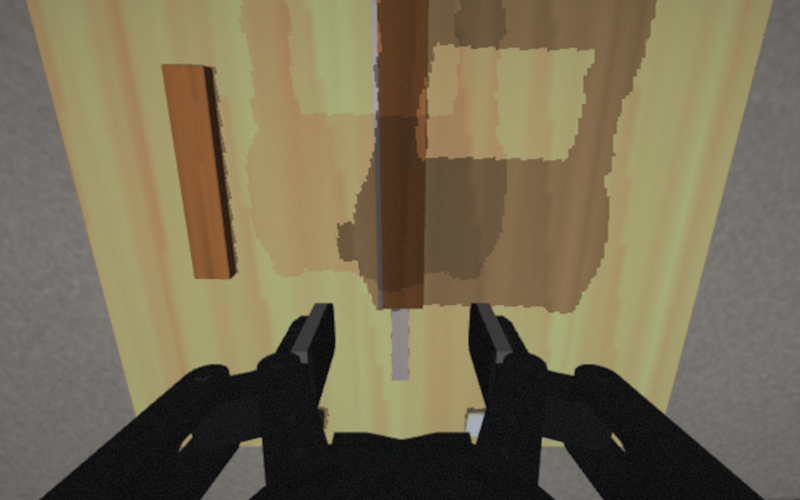

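The plain end (378 to 423 at y = 308) sits over the strip (391 to 408), and the strip's far end is visible at y = 380. Next I'll check the eyelet end.

>>> {"op": "servo_tool", "data": {
  "commands": [
    [[0.035,0,-0.02,0,0,0,0.055],[0.07,0,-0.04,0,0,0,0.055],[0.105,0,-0.06,0,0,0,0.055],[0.14,0,-0.06,0,0,0,0.055],[0.14,0,-0.06,0,0,0,0.055],[0.14,0,-0.06,0,0,0,0.055],[0.14,0,-0.06,0,0,0,0.055]]
  ]
}}

```text
t: 11.25
position: [0.472, -0.0047, 0.1642]
tcp_rot: [0.056, 0.998, 0.0, -0.0]
ft_force: [0.5, -0.4, -0.1]
finger_gap: 0.0549
finger_force: 0.0
```

Run:
```python
from h import *
snap('wrist','w5'); s=state(); print(s['position'],s['tcp_rot'],s['t'])
c=cv2.imread('pics/w5.png')[60:360,220:420]; cv2.imwrite('pics/w5b.png',cv2.resize(c,None,fx=2,fy=2,interpolation=cv2.INTER_CUBIC))
```

```text
[ 0.47252236 -0.00483961  0.16421185] [ 5.63685561e-02  9.98410018e-01  3.82834782e-06 -1.50599974e-04] 11.3
```

View pics/w5b.png

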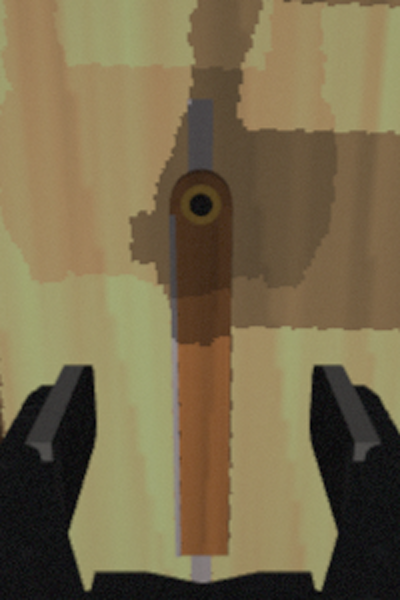

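The strip shows at both ends: its middle is x ≈ 200.5 above the tip and x ≈ 201.5 below the plain end. The eyelet is at (201,205) and the plain end spans 177 to 229, so the piece lies along the strip.

Run:
```python
from h import *
q=lambda u,v,z:px('w5',(u+.5)/2-.5+220,(v+.5)/2-.5+60,z)
S1=q(200.8,110,.008);S2=q(201.5,568,.008);N=q(200.8,100,.008);u=(S2-S1)/np.linalg.norm(S2-S1);n=np.array([-u[1],u[0],0])
print('strip deg',np.degrees(np.arctan2(*u[1::-1])))
for k,l in((q(201,205,.022),'eye'),(q(203,554,.022),'plain'),(q(177,554,.022),'pl L'),(q(229,554,.022),'pl R'),(q(171,230,.022),'L'),(q(232,230,.022),'R')):print(l,((k-N)@u*1e3).round(1),((k-S1)@n*1e3).round(1))
q=lambda u,v,z:px('w4',(u+.5)/1.25-.5,(v+.5)/1.25-.5,z)
A=q(399.5,320,.008);B=q(400.5,378,.008)
print('w4',[((q(x,308,.022)-A)@n*1e3).round(1) for x in(378,423)],B,(B-N)@u)
```

```text
strip deg -6.428426091016637
eye 47.9 0.1
plain 251.9 0.9
pl L 251.9 -14.1
pl R 251.9 16.0
L 60.1 -14.4
R 60.1 15.1
w4 [np.float64(-14.4), np.float64(16.0)] [ 0.71856826 -0.03334929  0.008     ] 0.3185999060150005
```

The straightedge is within 1 mm of the strip's centre and 0.3° of its direction, and it spans 33 to 252 mm along the 320 mm strip. The gripper is clear, so I'm handing in.

```bash
python3 -c "
from workcell import *
print(sign_off())"
```

```text
the job is handed in; nothing more can be done
None
```

The straightedge lies along the steel strip, centred to about 1 mm with both ends inside its length. I swung the eyelet end over first, then the plain end, released the straightedge, left the short rule alone and handed the job in.

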